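# Zero the grinder's speed controller with a tuning tool

### The arm

A 6-joint arm with a two-finger parallel gripper is mounted at the origin on a cart in front of the work surface, level with it; the furniture and walls round the work are solid. World frame = base frame: x ahead of the robot, y to its left, z up, the work surface at z = 0. Lengths are in m, angles in rad, forces in N, time in s.
With the tool pointing down it reaches from about 0.275 to 0.875 m from the base axis. Payload 12.5 kg.
Tool frame: the origin (TCP) lies between the finger pads; the fingertips stand 11 mm ahead of it and the grasp point (between the pads) lies 8 mm behind it; z points along the fingers, y is the line along which they close (so a half turn about z gives the same grasp; the last joint's range is limited). The gripper opens to 85 mm and grips with 20 to 120 N. Pads are 22 mm wide; open, the fingers measure 114 mm over their backs; the gripper's body (76 mm by 85 mm) begins 54 mm behind the grasp point. The pads swing forward as they close: fully open they stand 13 mm farther back than shut.
Start: joints at [1.224, 0.351, 1.652, -0, 1.139, -0.085], TCP at [0.142, 0.531, 0.242] pointing down, gripper open.
Joint ranges: [-2.75, 2.75], [-0.79, 2.1], [0.01, 2.65], [-1.57, 4.71], [0.07, 3.14], [-2.87, 2.87]. Speed limits (rad/s): [2.22, 2.22, 2.79, 3.14, 3.14, 3.14].

### API

Orientations are given as [roll, pitch, yaw] about the fixed x, y, z axes, in that order (R = Rz(yaw) Ry(pitch) Rx(roll)).
In Python, from rig import manip gives the robot as it stands. The module is installed in compiled form; this text tells all that it offers.
- The arm moves only by the shell command python3 -m pendant 'ROWS' [FORCE]. ROWS is JSON, a list of rows, each an object of numbers: "claw": the closure, from 0 (fully open) to 1 (shut); "tx", "ty", "tz": the shift along the tool's x, y, z in m; "wx", "wy", "wz": the turn, a rotation vector about the tool's x, y, z in degrees. A call has exactly 10 rows; each row is the pose to reach, as a shift and turn from the pose commanded when the call began, along the tool's axes at that moment; what a row does not reach only later rows make up. A row lasts 1/8 s, in which the tool goes at most 62.5 mm and 10.7 degrees, less where a joint would pass 70% of its speed; a pose out of reach is approached as far as the arm can. A call with a gripper value outside its range is refused whole. The fingers move at their own pace and stop on an object; FORCE is the grip in N (left out, the last holds). Time passes only in rows, so rows that repeat a pose let the fingers close, or fill a call up. It gives the time, the measured TCP pose, the force and the opening at its end, in the units of the state.
- manip.get_state(): the state, without advancing time (a new reading comes with each control period).
- manip.read_camera(name): name is "scene" or "top" or "wrist"; returns the picture (420x560x3 uint8, blue, green, red); there is no depth.
- manip.camera_model(name): a dict with "mtx" (3x3 intrinsics, pixels), "R" (3x3) and "t" (3): a world point X has camera coordinates R X + t; the wrist camera has in their place "tool_from_camera" (4x4, takes a point from camera to tool coordinates, whose origin is the TCP and whose axes are the flange's). Camera axes: x right, y down, z forward; pixel columns grow to the right and rows downward; lengths in m; the calibration is good to about 2 mm. A picture is of the moment at which its call begins: read the wrist's pose just before it. camera_model takes no time and is no camera call.
- manip.finish_job(): hands the job in, once; it reports no verdict.
Trained networks look in the newest picture that a camera, given by its name, has taken for a name from the list of things; names that differ only in an ending like _2 or _b are one class to them, and where a whole thing is asked for, a point or a joint stands for the part that bears it (a point fixed in the world has none). Each returns a list of dicts, best first, with "score" (0 to 1); they miss things now and then, are a little off and sometimes report something else, mostly with a low value. They report only what shows in the picture. A call takes as long as a camera call. They do not tell look-alikes from the thing itself.
- manip.cut_out(camera, name): "mask" (420x560 bool, what is visible of it).
- manip.spot_point(camera, name): "location" ([x, y, z] in m, in the coordinates of the camera as it stood for that picture, good to about 4 mm: a listed point, or the origin of a listed thing).
The state is a dict: "t": time; "q": joint angles; "dq": joint speeds; "joint_torque": joint torques, N m; "position": TCP position; "tool_rot": TCP orientation; "wrist_force": force on the tool from outside, world axes, zero at the start; "torque": the same for the moment, N m; "finger_gap": finger opening in m.
Only numpy, scipy, OpenCV 4.12 (cv2) and the standard library are available. Lean on these libraries where they do the work, as an engineer would, in place of code of your own. Each camera call takes 0.05 s, during which the arm holds its last target. There are 200 camera calls.

### The job

First turn the speed knob of the grinder's controller until its white pointer is on the red zero mark. Then take the blue plastic tuning tool from its wooden stand, set its blade in the slotted brass trimmer screw and turn the screw with it until the red meter needle stands in the green zero band, and put the tool back in its stand. Never turn the trimmer screw with the fingers, and leave the other things on the bench where they are.

Things in the scene. Friction and masses are not known exactly. Their poses are not given: they have to be found in the camera images.
- controller: Grey bench speed controller, fixed box 200 (x) x 220 (y) x 60 mm, standing on the bench, top face at z = 60 mm; origin at the centre of its underside, x toward its rear (meter side), y to its left, z up. On its top: knob at (-48, -56) mm, trimmer screw at (-48, +56) mm, and behind them a white rectangular meter face 86 x 140 mm centred at (46, 0) mm inside a black frame whose top is at z = 65 mm.
- speed_knob (a joint): Angle of the black pointer knob about the vertical, rad, counter-clockwise from above positive, -1.6 to 1.6. 0: the white pointer line is on the red zero mark, pointing along the controller's +x. It starts clockwise of the mark (negative). Turns with light friction (0.04 N m) and stays where it is left.
- knob_grip (a point): Point on the knob's axis, in its bar grip, 86 mm above the bench. The bar is 46 mm long (point x axis, the white pointer at its +x end), 15 mm thick (point y axis), and stands from z = 68 to 98 mm over a round skirt of 48 mm diameter whose top is at z = 68 mm. The point turns with the knob.
- trim_screw (a joint): Angle of the brass trimmer screw about the vertical, rad, counter-clockwise from above positive, -1.3 to 1.3. At 0 the slot lies along the controller's x axis. It starts counter-clockwise of 0 (positive). Turns with friction (0.05 N m), does not move up or down, and stays where it is left.
- screw_slot (a point): Centre of the slot's floor in the screw, 61 mm above the bench; x axis along the slot, z up; turns with the screw. The brass screw head is 43 mm in diameter and its top face is 12 mm above this point; the slot runs right across it, 6 mm wide, bevelled to 12 mm at the top. An aluminium bushing (61 mm outside, 49 mm inside diameter) surrounds it, top 10 mm above this point.
- meter_needle (a joint): Angle of the red needle on the meter face, rad, counter-clockwise from above positive; 0 points along the controller's +x, to the middle of the green band, which covers -0.12 to +0.12. The needle follows the trimmer screw one to one, in the same sense.
- tuning_tool: Plastic tuning tool, 127 mm long, 0.09 kg, standing upright in the stand, blade down. Origin at the centre of the blade's lower edge, z up along the tool. Yellow blade 20 mm wide (x axis), 3 mm thick (y axis), 16 mm long; yellow round shaft 18 mm in diameter; blue collar 44 mm in diameter from z = 56 to 67 mm; blue flat-sided handle 32 mm wide (x) and 20 mm thick (y) from z = 67 to 127 mm.
- tool_tip (a point): Centre of the tool blade's lower edge (the origin of the tool).
- tool_grip (a point): Middle of the handle, 100 mm above the blade's lower edge; grip it here across its 20 mm thickness (y axis).
- stand_mouth (a point): Centre of the hole's mouth in the top of the fixed wooden stand (block 78 x 78 mm, 64 mm high, foot 94 x 94 mm). The round hole is 28 mm in diameter and goes right down to the bench; the tool's collar rests on the stand's top, so that the blade's lower edge is 56 mm below this point when the tool is home.
- thread: Brown cone of thread, 54 mm in diameter, 85 mm high, loose, just behind the controller; origin under its centre. To be left alone.
- dark_jar: Jar with dark grey contents and a white lid, 50 mm in diameter, 92 mm high, loose, just behind the controller; origin under its centre. To be left alone.
- tape: Roll of cream tape lying flat, 87 mm in diameter, 19 mm high, loose, just behind and left of the tool stand; origin under its centre. To be left alone.
- adapter: Black mains adapter brick, 50 x 95 x 30 mm, loose, near the front edge of the bench; origin under its centre. To be left alone.
There are look-alikes about, which are no part of the job. Leave any orange look-alike of the part that bears stand_mouth alone.

How it is judged:
By the outcome, as a careful person would: the job done as asked, in the order asked, and still so for the second after the job is handed in, with the robot touching nothing.
It also fails if it takes over 54 s, if anything falls off the work surface, if the arm or the gripper's body presses on something with over 40 N, if the wrist force passes 120 N, or if a joint passes its speed limit or range.

## Working session

There is one attempt and no reset: what is moved stays moved. The work goes in short steps, Python scripts to look and compute and a shell command to move; the robot and the scene stay as the last step left them, time stands still between calls to the robot, and variables do not carry over. Pictures are saved under pics/ and viewed, on a budget of 10 in all, crops included, one or two more only if the job needs it, and the job is handed in when it is done.

```bash
mkdir -p pics
cat > h.py <<'E'
import numpy as np, cv2
from rig import manip
from scipy.spatial.transform import Rotation as Ro
def T_tool():
    s=manip.get_state(); return Ro.from_euler('xyz',s['tool_rot']).as_matrix(), np.array(s['position'])
def toworld(cam,p,Rt=None):
    m=manip.camera_model(cam)
    if cam=='wrist':
        R,t=Rt; q=np.array(m['tool_from_camera'])@np.r_[p,1]; return R@q[:3]+t
    return np.array(m['R']).T@(np.array(p)-np.array(m['t']))
def ray(cam,uv,Rt=None):
    m=manip.camera_model(cam); d=np.linalg.inv(m['mtx'])@np.r_[uv,1]
    o=toworld(cam,[0,0,0],Rt); return o,toworld(cam,d,Rt)-o
def atz(cam,uv,z,Rt=None):
    o,d=ray(cam,uv,Rt); return o+d*(z-o[2])/d[2]
def proj(cam,X,Rt=None):
    m=manip.camera_model(cam)
    if cam=='wrist':
        R,t=Rt; M=np.array(m['tool_from_camera']); c=M[:3,:3].T@(R.T@(np.array(X)-t)-M[:3,3])
    else: c=np.array(m['R'])@X+np.array(m['t'])
    p=np.array(m['mtx'])@c; return p[:2]/p[2]
E
python3 - <<'E'
from h import *
print(manip.get_state())
for c in ('top','scene'):
    im=manip.read_camera(c); cv2.imwrite(f'pics/{c}.png',im)
    for n in ['controller','knob_grip','screw_slot','tool_grip','tool_tip','stand_mouth','tape','adapter']:
        try: print(c,n,[(round(d['score'],2),toworld(c,d['location']).round(3).tolist()) for d in manip.spot_point(c,n)[:3]])
        except Exception as e: print(c,n,e)
E
```

```text
{'t': 0.0, 'q': array([ 1.22442138e+00,  3.51250512e-01,  1.65245325e+00, -3.07580656e-06,
        1.13911834e+00, -8.45971990e-02]), 'dq': array([-0.00068596, -0.00153285,  0.00159624,  0.00087185, -0.00144731,
       -0.00040348]), 'joint_torque': array([ 6.27749214e-04, -5.06111777e+01, -2.91393793e+01, -4.37763924e-05,
        4.55875692e-03,  2.59598039e-05]), 'position': array([0.14219878, 0.53095134, 0.24173952]), 'tool_rot': array([-3.14036737e+00, -1.01101197e-04,  2.87981613e+00]), 'wrist_force': array([ 0.13758814, -0.18374938, -0.23974218]), 'torque': array([-0.00385682, -0.01598736,  0.00493526]), 'finger_gap': 0.085471342852316}
top controller [(0.85, [0.604, 0.098, 0.001]), (0.56, [0.78, 0.15, 0.001]), (0.37, [0.626, 0.481, -0.0])]
top knob_grip [(0.78, [0.564, 0.038, 0.084])]
top screw_slot [(0.7, [0.78, 0.032, -0.002])]
top tool_grip [(0.8, [0.486, 0.351, 0.109])]
top tool_tip []
top stand_mouth [(0.94, [0.488, 0.353, 0.067]), (0.74, [0.381, 0.213, 0.059])]
top tape [(0.64, [0.623, 0.479, -0.001])]
top adapter [(0.84, [0.34, 0.358, -0.005])]
scene controller [(0.95, [0.603, 0.105, -0.002])]
scene knob_grip [(0.72, [0.563, 0.034, 0.088])]
scene screw_slot [(0.7, [0.549, 0.149, 0.06])]
scene tool_grip [(0.85, [0.49, 0.35, 0.108])]
scene tool_tip []
scene stand_mouth [(0.95, [0.492, 0.349, 0.064]), (0.81, [0.383, 0.208, 0.063])]
scene tape [(0.68, [0.626, 0.48, 0.001])]
scene adapter [(0.91, [0.345, 0.355, -0.001])]
```

View pics/top.png

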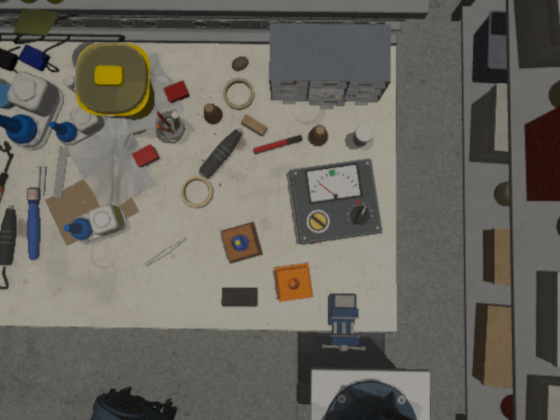

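View pics/scene.png

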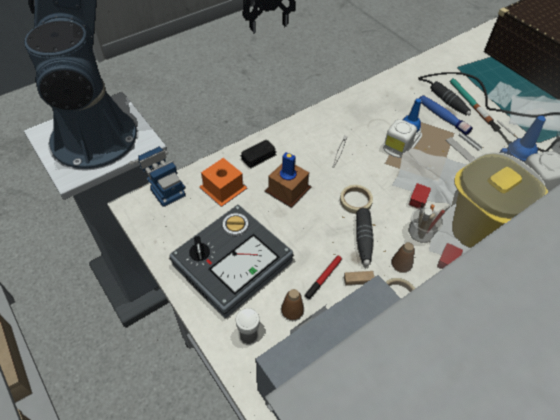

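```bash
python3 - <<'E'
from h import *
m=manip.camera_model('wrist'); print(np.round(m['tool_from_camera'],3), np.round(m['mtx'],0))
im=cv2.imread('pics/top.png'); a=cv2.resize(im[150:255,280:390],None,fx=7,fy=5.6*1.25,interpolation=cv2.INTER_CUBIC)[:600]
# measurement by masks
for n in ['speed_knob','trim_screw','tuning_tool']:
    for c in ('top','scene'):
        r=manip.cut_out(c,n)
        for d in r[:2]:
            ys,xs=np.nonzero(d['mask']); print(n,c,round(d['score'],2),xs.mean().round(1),ys.mean().round(1),len(xs), atz(c,[xs.mean(),ys.mean()],{'speed_knob':.085,'trim_screw':.073,'tuning_tool':.1}[n]).round(3))
E
python3 -m pendant '[{"claw":0,"tx":-0.05,"ty":-0.035},{"claw":0,"tx":-0.1,"ty":-0.07},{"claw":0,"tx":-0.15,"ty":-0.105},{"claw":0,"tx":-0.2,"ty":-0.14},{"claw":0,"tx":-0.25,"ty":-0.175},{"claw":0,"tx":-0.3,"ty":-0.21},{"claw":0,"tx":-0.35,"ty":-0.245},{"claw":0,"tx":-0.4,"ty":-0.28},{"claw":0,"tx":-0.45,"ty":-0.315},{"claw":0,"tx":-0.5,"ty":-0.35}]' 40
```

```text
[[ 0.    -0.966 -0.26   0.067]
 [ 1.     0.    -0.    -0.001]
 [ 0.    -0.26   0.966 -0.131]
 [ 0.     0.     0.     1.   ]] [[353.   0. 280.]
 [  0. 353. 207.]
 [  0.   0.   1.]]
speed_knob top 0.8 360.6 214.3 259 [0.563 0.041 0.085]
speed_knob scene 0.58 199.1 249.7 357 [0.572 0.036 0.085]
speed_knob scene 0.31 287.6 167.0 369 [0.483 0.353 0.085]
trim_screw top 0.47 317.7 220.5 176 [0.546 0.15  0.073]
trim_screw top 0.46 362.9 134.0 371 [0.776 0.034 0.073]
trim_screw scene 0.72 235.2 223.9 249 [0.551 0.147 0.073]
tuning_tool top 0.57 240.2 242.2 214 [0.487 0.349 0.1  ]
tuning_tool scene 0.88 287.9 166.6 366 [0.493 0.346 0.1  ]validation failed for argument at $[0]...
```

```bash
python3 -m pendant '[{"claw":0.0,"tx":-0.05,"ty":-0.035,"tz":0.0,"wx":0.0,"wy":0.0,"wz":0.0},{"claw":0.0,"tx":-0.1,"ty":-0.07,"tz":0.0,"wx":0.0,"wy":0.0,"wz":0.0},{"claw":0.0,"tx":-0.15,"ty":-0.105,"tz":0.0,"wx":0.0,"wy":0.0,"wz":0.0},{"claw":0.0,"tx":-0.2,"ty":-0.14,"tz":0.0,"wx":0.0,"wy":0.0,"wz":0.0},{"claw":0.0,"tx":-0.25,"ty":-0.175,"tz":0.0,"wx":0.0,"wy":0.0,"wz":0.0},{"claw":0.0,"tx":-0.3,"ty":-0.21,"tz":0.0,"wx":0.0,"wy":0.0,"wz":0.0},{"claw":0.0,"tx":-0.35,"ty":-0.245,"tz":0.0,"wx":0.0,"wy":0.0,"wz":0.0},{"claw":0.0,"tx":-0.4,"ty":-0.28,"tz":0.0,"wx":0.0,"wy":0.0,"wz":0.0},{"claw":0.0,"tx":-0.45,"ty":-0.315,"tz":0.0,"wx":0.0,"wy":0.0,"wz":0.0},{"claw":0.0,"tx":-0.5,"ty":-0.35,"tz":0.0,"wx":0.0,"wy":0.0,"wz":0.0}]' 40
```

```text
t: 2.45
position: [0.5358, 0.062, 0.2424]
tool_rot: [3.141, 0.0, 2.88]
wrist_force: [0.9, 1.8, 0.7]
finger_gap: 0.0855
```

Run:
```python
from h import *
Rt=T_tool(); im=manip.read_camera('wrist'); cv2.imwrite('pics/w1.png',im)
for n in ['controller','knob_grip','screw_slot']:
    print(n,[(round(d['score'],2),toworld('wrist',d['location'],Rt).round(4).tolist()) for d in manip.spot_point('wrist',n)[:3]])
np.savez('w1',R=Rt[0],t=Rt[1])
print(Rt)
```

```text
controller [(0.95, [0.5996, 0.101, 0.0034]), (0.66, [0.782, 0.1405, -0.0011])]
knob_grip [(0.97, [0.5635, 0.0391, 0.0868])]
screw_slot [(0.69, [0.5449, 0.1502, 0.0589])]
(array([[-9.65868105e-01,  2.59034042e-01,  4.11220792e-04],
       [ 2.59034113e-01,  9.65868165e-01,  1.29776825e-04],
       [-3.63568456e-04,  2.31867509e-04, -9.99999907e-01]]), array([0.53581902, 0.06196017, 0.24244837]))
```

View pics/w1.png

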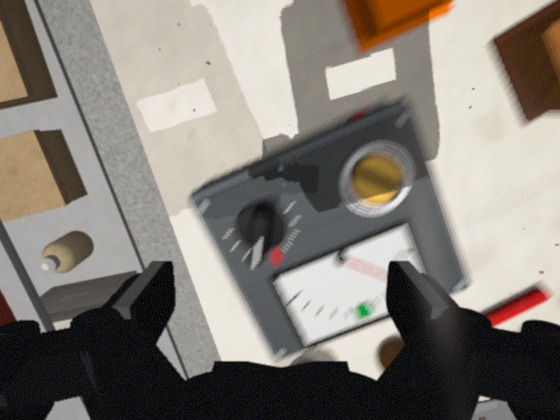

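Run:
```python
from h import *
Rt=T_tool(); im=manip.read_camera('wrist'); cv2.imwrite('pics/w2raw.png',im)
np.savez('w2',R=Rt[0],t=Rt[1])
sp={}
for n in ['controller','knob_grip','screw_slot']:
    r=manip.spot_point('wrist',n)[:3]; print(n,[(round(d['score'],2),toworld('wrist',d['location'],Rt).round(4).tolist()) for d in r])
# yaw from the box top outline: dark mask via net
d=manip.cut_out('wrist','controller')[0]; c=max(cv2.findContours(d['mask'].astype('uint8'),0,2)[0],key=cv2.contourArea)
P=np.array([atz('wrist',p[0],.06,Rt)[:2] for p in c])*1000
print('box',cv2.minAreaRect(P.astype('float32')))
cv2.imwrite('pics/w2.png',cv2.resize(im[140:360,190:470],None,fx=2.7,fy=2.7,interpolation=cv2.INTER_CUBIC))
```

```text
controller [(0.77, [0.5981, 0.0988, 0.0008])]
knob_grip [(0.72, [0.5665, 0.0333, 0.0844]), (0.43, [0.5418, 0.1517, 0.0607])]
screw_slot [(0.56, [0.5471, 0.1503, 0.0597])]
box ((595.150634765625, 99.84977722167969), (202.58921813964844, 214.74465942382812), 9.015653610229492)
```

View pics/w2.png

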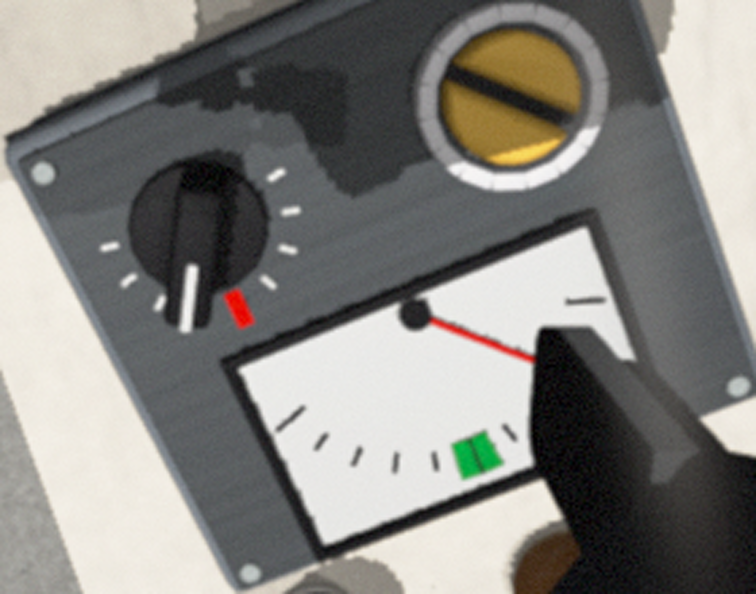

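```bash
cat > m.py <<'E'
from h import *
z=np.load('w2.npz'); Rt=(z['R'],z['t'])
P=lambda u,v,h: atz('wrist',[u/2.7+190,v/2.7+140],h,Rt)[:2]
ang=lambda a,b: np.degrees(np.arctan2(*(b-a)[::-1]))
piv=P(414,314,.064); b1,b2,b3=P(43,173,.061),P(738,386,.061),P(249,573,.061)
print('bolts',b1,b2,b3,'yaw b1b3',ang(b1,b3),'b3b2',ang(b3,b2)-90,'centre',(b1+b2)/2)
print('zero yaw green',ang(piv,P(477,456,.064)),'needle',ang(piv,P(535,358,.064)))
print('slot',ang(P(572,120,.073),P(447,73,.073)), 'mid',P(509.5,96.5,.073),'bush',P(511,97,.071))
print('pointer',ang(P(192,268,.098),P(186,330,.098)),'tip',P(186,330,.098),'red',P(239,309,.0605))
print('skirt',P(198,225,.068))
E
python3 m.py
```

```text
bolts [ 0.53053911 -0.0072813 ] [0.6711019 0.2096818] [0.7010507  0.01925675] yaw b1b3 8.846415174629474 b3b2 8.937892893628842 centre [0.6008205  0.10120025]
zero yaw green 9.560386999293888 needle 53.90341959846658
slot -125.39141684697191 mid [0.54296013 0.14756217] bush [0.54372963 0.14844914]
pointer -21.100902344090205 tip [0.58321423 0.03028655] red [0.59577631 0.04383038]
skirt [0.55991478 0.03931484]
```

```bash
python3 -m pendant '[{"claw":0.0,"tx":-0.015,"ty":-0.008,"tz":0.04,"wx":0.0,"wy":0.0,"wz":6.0},{"claw":0.0,"tx":-0.0314,"ty":-0.0159,"tz":0.08,"wx":0.0,"wy":0.0,"wz":6.0},{"claw":0.0,"tx":-0.0314,"ty":-0.0159,"tz":0.12,"wx":0.0,"wy":0.0,"wz":6.0},{"claw":0.0,"tx":-0.0314,"ty":-0.0159,"tz":0.145,"wx":0.0,"wy":0.0,"wz":6.0},{"claw":0.0,"tx":-0.0314,"ty":-0.0159,"tz":0.159,"wx":0.0,"wy":0.0,"wz":6.0},{"claw":0.0,"tx":-0.0314,"ty":-0.0159,"tz":0.159,"wx":0.0,"wy":0.0,"wz":6.0},{"claw":0.0,"tx":-0.0314,"ty":-0.0159,"tz":0.159,"wx":0.0,"wy":0.0,"wz":6.0},{"claw":0.5,"tx":-0.0314,"ty":-0.0159,"tz":0.159,"wx":0.0,"wy":0.0,"wz":6.0},{"claw":0.5,"tx":-0.0314,"ty":-0.0159,"tz":0.159,"wx":0.0,"wy":0.0,"wz":6.0},{"claw":0.5,"tx":-0.0314,"ty":-0.0159,"tz":0.159,"wx":0.0,"wy":0.0,"wz":6.0}]' 30
```

```text
t: 4.15
position: [0.561, 0.0403, 0.0835]
tool_rot: [3.141, 0.0, 2.775]
wrist_force: [0.0, 0.3, 0.5]
finger_gap: 0.0427
```

```bash
python3 -m pendant '[{"claw":0.7,"tx":-0.0016,"ty":-0.0013,"tz":0.0,"wx":0.0,"wy":0.0,"wz":0.0},{"claw":1.0,"tx":-0.0016,"ty":-0.0013,"tz":0.0,"wx":0.0,"wy":0.0,"wz":0.0},{"claw":1.0,"tx":-0.0016,"ty":-0.0013,"tz":0.0,"wx":0.0,"wy":0.0,"wz":0.0},{"claw":1.0,"tx":-0.0016,"ty":-0.0013,"tz":0.0,"wx":0.0,"wy":0.0,"wz":0.0},{"claw":1.0,"tx":-0.0016,"ty":-0.0013,"tz":0.0,"wx":0.0,"wy":0.0,"wz":-8.0},{"claw":1.0,"tx":-0.0016,"ty":-0.0013,"tz":0.0,"wx":0.0,"wy":0.0,"wz":-16.0},{"claw":1.0,"tx":-0.0016,"ty":-0.0013,"tz":0.0,"wx":0.0,"wy":0.0,"wz":-24.0},{"claw":1.0,"tx":-0.0016,"ty":-0.0013,"tz":0.0,"wx":0.0,"wy":0.0,"wz":-30.0},{"claw":1.0,"tx":-0.0016,"ty":-0.0013,"tz":0.0,"wx":0.0,"wy":0.0,"wz":-30.0},{"claw":1.0,"tx":-0.0016,"ty":-0.0013,"tz":0.0,"wx":0.0,"wy":0.0,"wz":-30.0}]' 30
```

```text
t: 5.4
position: [0.5623, 0.0385, 0.0835]
tool_rot: [-3.141, 0.001, -2.987]
wrist_force: [0.8, 1.9, 4.5]
finger_gap: 0.0146
```

```bash
python3 -m pendant '[{"claw":0.6,"tx":0.0,"ty":0.0,"tz":0.0,"wx":0.0,"wy":0.0,"wz":0.0},{"claw":0.3,"tx":0.0,"ty":0.0,"tz":0.0,"wx":0.0,"wy":0.0,"wz":0.0},{"claw":0.0,"tx":0.0,"ty":0.0,"tz":0.0,"wx":0.0,"wy":0.0,"wz":0.0},{"claw":0.0,"tx":0.0,"ty":0.0,"tz":-0.03,"wx":0.0,"wy":0.0,"wz":0.0},{"claw":0.0,"tx":0.0,"ty":0.0,"tz":-0.07,"wx":0.0,"wy":0.0,"wz":0.0},{"claw":0.0,"tx":0.01,"ty":0.0,"tz":-0.11,"wx":0.0,"wy":0.0,"wz":0.0},{"claw":0.0,"tx":0.02,"ty":0.01,"tz":-0.15,"wx":0.0,"wy":0.0,"wz":0.0},{"claw":0.0,"tx":0.03,"ty":0.02,"tz":-0.18,"wx":0.0,"wy":0.0,"wz":0.0},{"claw":0.0,"tx":0.03,"ty":0.02,"tz":-0.18,"wx":0.0,"wy":0.0,"wz":0.0},{"claw":0.0,"tx":0.03,"ty":0.02,"tz":-0.18,"wx":0.0,"wy":0.0,"wz":0.0}]' 30
python3 - <<'E'
from h import *
Rt=T_tool(); im=manip.read_camera('wrist'); np.savez('w3',R=Rt[0],t=Rt[1]); print(Rt[1])
cv2.imwrite('pics/w3raw.png',im)
k=proj('wrist',[.562,.0385,.09],Rt); print(k); x,y=(k-[70,50]).astype(int); x=max(x,0);y=max(y,0)
print(x,y); cv2.imwrite('pics/w3.png',cv2.resize(im[y:y+150,x:x+200],None,fx=4,fy=4,interpolation=cv2.INTER_CUBIC))
E
```

```text
t: 6.65
position: [0.529, 0.0534, 0.2625]
tool_rot: [3.142, -0.001, -2.985]
wrist_force: [-0.8, -0.8, -0.5]
finger_gap: 0.0851
[0.52896243 0.05342334 0.26252228]
[258.91997875 224.0009226 ]
188 174
```

View pics/w3.png

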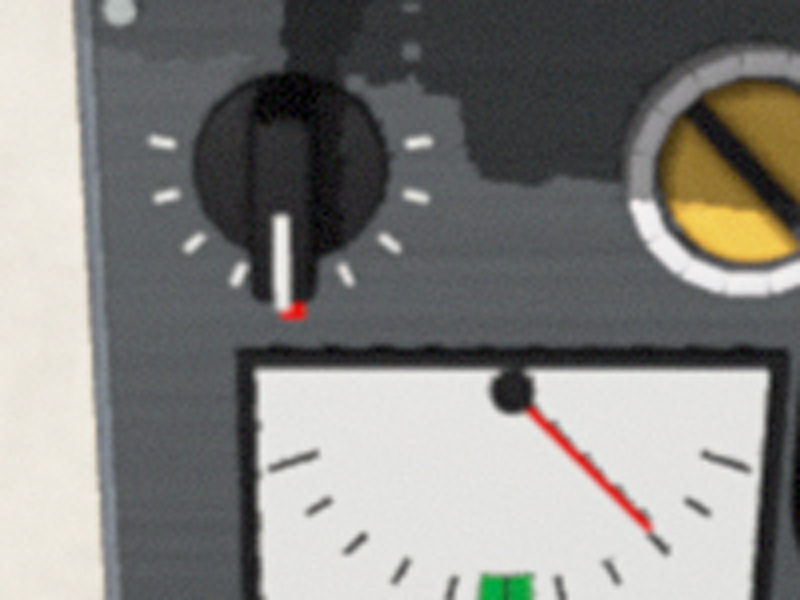

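Run:
```python
from h import *
z=np.load('w3.npz'); Rt=(z['R'],z['t'])
P=lambda u,v,h: atz('wrist',[u/4+188,v/4+174],h,Rt)[:2]
ang=lambda a,b: np.degrees(np.arctan2(*(b-a)[::-1]))
print('pointer',ang(P(281,218,.098),P(285,308,.098)),'zero',ang(P(512,392,.064),P(505,590,.064)),'needle',ang(P(512,392,.064),P(650,527,.064)))
print('frame edge',ang(P(242,352,.065),P(252,598,.065)), ang(P(242,352,.065),P(786,352,.065))-90, 'box edge',ang(P(80,60,.06),P(105,560,.06)))
```

```text
pointer 10.503533925132885 zero 8.657714146781862 needle 52.99234410254384
frame edge 9.828979151966431 9.018414865483933 box edge 8.771946687602487
```

```bash
python3 -m pendant '[{"claw":0.0,"tx":0.003,"ty":0.045,"tz":0.0,"wx":0.0,"wy":0.0,"wz":0.0},{"claw":0.0,"tx":0.006,"ty":0.09,"tz":0.0,"wx":0.0,"wy":0.0,"wz":0.0},{"claw":0.0,"tx":0.01,"ty":0.14,"tz":0.0,"wx":0.0,"wy":0.0,"wz":0.0},{"claw":0.0,"tx":0.014,"ty":0.19,"tz":0.0,"wx":0.0,"wy":0.0,"wz":0.0},{"claw":0.0,"tx":0.018,"ty":0.24,"tz":0.0,"wx":0.0,"wy":0.0,"wz":0.0},{"claw":0.0,"tx":0.022,"ty":0.28,"tz":0.0,"wx":0.0,"wy":0.0,"wz":0.0},{"claw":0.0,"tx":0.022,"ty":0.304,"tz":0.0,"wx":0.0,"wy":0.0,"wz":0.0},{"claw":0.0,"tx":0.022,"ty":0.304,"tz":0.0,"wx":0.0,"wy":0.0,"wz":0.0},{"claw":0.0,"tx":0.022,"ty":0.304,"tz":0.0,"wx":0.0,"wy":0.0,"wz":0.0},{"claw":0.0,"tx":0.022,"ty":0.304,"tz":0.0,"wx":0.0,"wy":0.0,"wz":0.0}]' 30
python3 - <<'E'
from h import *
Rt=T_tool(); im=manip.read_camera('wrist'); np.savez('w4',R=Rt[0],t=Rt[1]); print(Rt[1])
cv2.imwrite('pics/w4raw.png',im)
for n in ['tool_grip','stand_mouth','tuning_tool']:
    print(n,[(round(d['score'],2),toworld('wrist',d['location'],Rt).round(4).tolist()) for d in manip.spot_point('wrist',n)[:3]])
k=proj('wrist',[.489,.351,.1],Rt); print(k); x,y=(k-[75,56]).astype(int)
print(x,y); cv2.imwrite('pics/w4.png',cv2.resize(im[y:y+150,x:x+200],None,fx=4,fy=4,interpolation=cv2.INTER_CUBIC))
E
```

```text
t: 7.95
position: [0.4602, 0.3494, 0.2631]
tool_rot: [-3.141, -0.0, -2.986]
wrist_force: [0.0, 0.1, -0.1]
finger_gap: 0.0852
[0.46023992 0.34942847 0.26305276]
tool_grip [(0.76, [0.4828, 0.3501, 0.1051])]
stand_mouth [(0.57, [0.3854, 0.2133, 0.0676])]
tuning_tool [(0.96, [0.4862, 0.3497, 0.0077])]
[277.71357045 225.40937536]
202 169
```

View pics/w4.png

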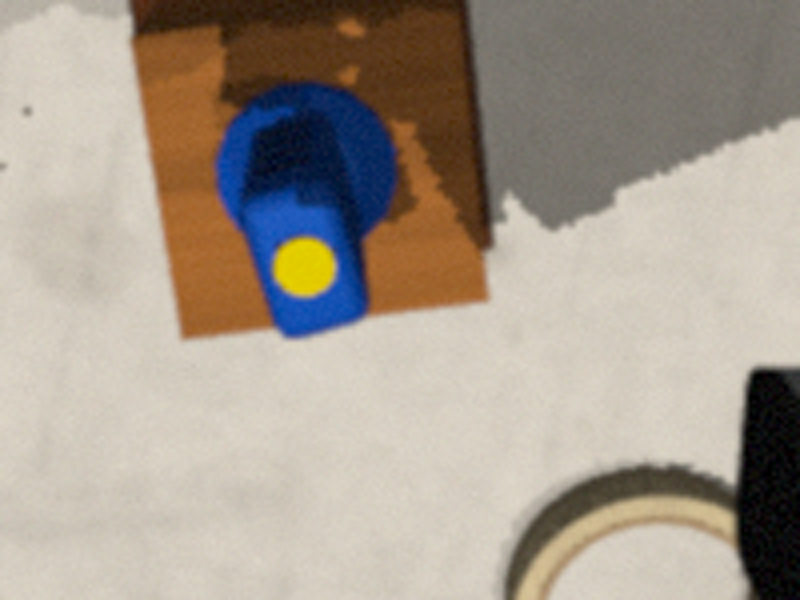

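Run:
```python
from h import *
z=np.load('w4.npz'); Rt=(z['R'],z['t'])
P=lambda u,v,h: atz('wrist',[u/4+202,v/4+169],h,Rt)[:2]
ang=lambda a,b: np.degrees(np.arctan2(*(b-a)[::-1]))
print('dot',P(305,267,.135),'collar',P(307,167,.075))
print('left edge',ang(P(248,215,.135),P(282,325,.135)),'short',ang(P(290,337,.135),P(367,315,.135))-90,np.hypot(*(P(290,337,.135)-P(367,315,.135))))
im=cv2.imread('pics/w4raw.png')[169:319,202:402]; hsv=cv2.cvtColor(im,cv2.COLOR_BGR2HSV)
m=((hsv[...,0]>100)&(hsv[...,0]<130)&(hsv[...,2]>150)|(hsv[...,0]>20)&(hsv[...,0]<40)&(hsv[...,1]>180)).astype('uint8')
c=max(cv2.findContours(m,0,2)[0],key=cv2.contourArea)
W=np.array([atz('wrist',p[0]+[202,169],.135,Rt)[:2] for p in c])*1000
print(len(c),cv2.minAreaRect(W.astype('float32')), hsv[63:70,80].tolist())
# triangulate dot height with top view? heights of tool via net
```

```text
dot [0.48601248 0.35122937] collar [0.48260034 0.35079651]
left edge 24.75276375562262 short 25.99039027294816 0.015840190965485206
60 ((485.7648620605469, 350.4483947753906), (29.246673583984375, 16.274486541748047), 23.567882537841797) [[27, 255, 229], [27, 255, 227], [27, 255, 226], [27, 255, 225], [27, 255, 227], [27, 255, 223], [27, 255, 226]]
```

```bash
python3 -m pendant '[{"claw":0.0,"tx":-0.0248,"ty":-0.0023,"tz":0.03,"wx":0.0,"wy":0.0,"wz":-8.0},{"claw":0.0,"tx":-0.0248,"ty":-0.0023,"tz":0.06,"wx":0.0,"wy":0.0,"wz":-15.6},{"claw":0.0,"tx":-0.0248,"ty":-0.0023,"tz":0.1,"wx":0.0,"wy":0.0,"wz":-15.6},{"claw":0.0,"tx":-0.0248,"ty":-0.0023,"tz":0.14,"wx":0.0,"wy":0.0,"wz":-15.6},{"claw":0.0,"tx":-0.0248,"ty":-0.0023,"tz":0.163,"wx":0.0,"wy":0.0,"wz":-15.6},{"claw":0.3,"tx":-0.0248,"ty":-0.0023,"tz":0.163,"wx":0.0,"wy":0.0,"wz":-15.6},{"claw":0.6,"tx":-0.0248,"ty":-0.0023,"tz":0.163,"wx":0.0,"wy":0.0,"wz":-15.6},{"claw":1.0,"tx":-0.0248,"ty":-0.0023,"tz":0.163,"wx":0.0,"wy":0.0,"wz":-15.6},{"claw":1.0,"tx":-0.0248,"ty":-0.0023,"tz":0.163,"wx":0.0,"wy":0.0,"wz":-15.6},{"claw":1.0,"tx":-0.0248,"ty":-0.0023,"tz":0.163,"wx":0.0,"wy":0.0,"wz":-15.6}]' 60
```

```text
t: 9.4
position: [0.4851, 0.3522, 0.1014]
tool_rot: [3.141, 0.002, -2.712]
wrist_force: [-2.4, -1.2, 6.1]
finger_gap: 0.0197
```

```bash
python3 -m pendant '[{"claw":1.0,"tx":0.0,"ty":0.0,"tz":-0.03,"wx":0.0,"wy":0.0,"wz":0.0},{"claw":1.0,"tx":0.0,"ty":0.0,"tz":-0.07,"wx":0.0,"wy":0.0,"wz":0.0},{"claw":1.0,"tx":0.0,"ty":0.0,"tz":-0.11,"wx":0.0,"wy":0.0,"wz":0.0},{"claw":1.0,"tx":0.003,"ty":-0.02,"tz":-0.12,"wx":0.0,"wy":0.0,"wz":-3.0},{"claw":1.0,"tx":0.009,"ty":-0.06,"tz":-0.12,"wx":0.0,"wy":0.0,"wz":-10.0},{"claw":1.0,"tx":0.016,"ty":-0.11,"tz":-0.12,"wx":0.0,"wy":0.0,"wz":-18.0},{"claw":1.0,"tx":0.023,"ty":-0.16,"tz":-0.12,"wx":0.0,"wy":0.0,"wz":-25.0},{"claw":1.0,"tx":0.028,"ty":-0.195,"tz":-0.12,"wx":0.0,"wy":0.0,"wz":-30.0},{"claw":1.0,"tx":0.03,"ty":-0.21,"tz":-0.12,"wx":0.0,"wy":0.0,"wz":-30.0},{"claw":1.0,"tx":0.03,"ty":-0.21,"tz":-0.12,"wx":0.0,"wy":0.0,"wz":-30.0}]' 60
python3 - <<'E'
from h import *
Rt=T_tool(); im=manip.read_camera('wrist'); np.savez('w5',R=Rt[0],t=Rt[1]); print(Rt[1])
cv2.imwrite('pics/w5.png',im)
for n in ['tool_tip','screw_slot','tuning_tool']:
    print(n,[(round(d['score'],2),toworld('wrist',d['location'],Rt).round(4).tolist()) for d in manip.spot_point('wrist',n)[:3]])
E
```

```text
t: 10.65
position: [0.545, 0.1483, 0.2203]
tool_rot: [3.142, 0.0, -2.191]
wrist_force: [-0.5, 0.4, -1.0]
finger_gap: 0.0194
[0.54495738 0.1483348  0.22034587]
tool_tip [(0.61, [0.5442, 0.1488, 0.1264])]
screw_slot [(0.82, [0.5442, 0.1497, 0.0582])]
tuning_tool [(0.7, [0.5464, 0.1456, 0.1272])]
```

View pics/w5.png

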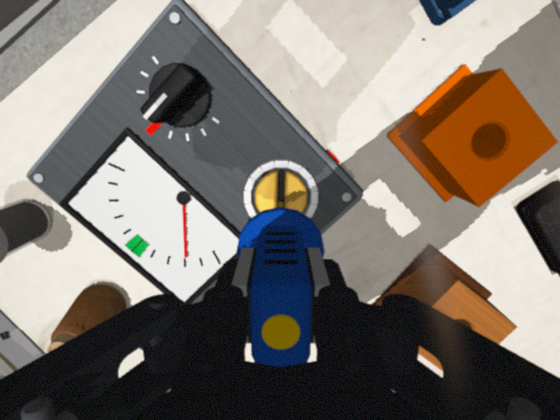

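Run:
```python
from h import *
z=np.load('w5.npz'); Rt=R,t=(z['R'],z['t'])
print('bush',atz('wrist',[281,196],.071,Rt),'slot ends',atz('wrist',[281,170],.073,Rt),atz('wrist',[281,206],.073,Rt),'dot',atz('wrist',[281,332],.254,Rt))
a=np.linspace(0,2*np.pi,73)
for h in (56,67):
    L=np.c_[.022*np.cos(a),.022*np.sin(a),0*a+.0934-h/1000]
    p=np.array([proj('wrist',R@l+t,Rt) for l in L]); print(h,'cols',p[:,0].min(),p[:,0].max(),'row min',p[:,1].min())
im=cv2.imread('pics/w5.png'); hsv=cv2.cvtColor(im,cv2.COLOR_BGR2HSV)
m=((hsv[...,0]>100)&(hsv[...,0]<130)&(hsv[...,1]>150)&(hsv[...,2]>40)).astype('uint8'); m[:150]=0
ys,xs=np.nonzero(m[:, 230:330]); print('blue row min',ys.min(),'cols',[ (r,(np.nonzero(m[r,220:340])[0][[0,-1]]+220).tolist()) for r in (212,220,230,240,250)])
g=cv2.cvtColor(im,cv2.COLOR_BGR2GRAY); print('row min profile',g[198:216,281])
for r in (172,180,188,196,204): print(r,g[r,266:298].tolist())
```

```text
bush [0.54350243 0.14811662 0.071     ] slot ends [0.53090004 0.13044285 0.073     ] [0.54810639 0.15456306 0.073     ] dot [0.54448963 0.14881726 0.254     ]
56 cols 236.3671191532622 322.45417857296627 row min 206.56793884218447
67 cols 233.6186829413835 325.09839835755344 row min 212.67546271220007
blue row min 208 cols [(212, [262, 298]), (220, [249, 311]), (230, [243, 318]), (240, [240, 320]), (250, [238, 322])]
row min profile [34 29 20 43 63 77 75 79 76 50 44 38 53 71 76 62 59 47]
172 [51, 46, 57, 68, 86, 99, 102, 110, 119, 122, 109, 89, 52, 44, 42, 43, 42, 44, 48, 77, 105, 109, 103, 97, 84, 72, 63, 75, 79, 84, 97, 118]
180 [194, 196, 191, 189, 184, 182, 177, 176, 164, 136, 109, 83, 44, 33, 42, 38, 41, 43, 57, 99, 128, 151, 177, 186, 189, 192, 189, 193, 189, 189, 186, 181]
188 [189, 188, 185, 183, 182, 180, 179, 175, 161, 133, 108, 69, 36, 35, 39, 40, 38, 41, 71, 108, 138, 164, 177, 187, 187, 188, 191, 190, 189, 191, 190, 193]
196 [181, 181, 180, 184, 179, 179, 180, 169, 149, 125, 96, 56, 30, 33, 32, 38, 35, 41, 59, 82, 91, 92, 88, 86, 89, 95, 88, 90, 87, 90, 91, 89]
204 [214, 214, 212, 214, 213, 214, 210, 195, 168, 139, 102, 60, 63, 73, 75, 75, 66, 50, 62, 86, 97, 116, 124, 123, 126, 129, 129, 127, 124, 128, 124, 125]
```

```bash
python3 -m pendant '[{"claw":1.0,"tx":0.0005,"ty":0.0005,"tz":0.015,"wx":0.0,"wy":0.0,"wz":0.0},{"claw":1.0,"tx":0.0005,"ty":0.0005,"tz":0.03,"wx":0.0,"wy":0.0,"wz":0.0},{"claw":1.0,"tx":0.0005,"ty":0.0005,"tz":0.04,"wx":0.0,"wy":0.0,"wz":0.0},{"claw":1.0,"tx":0.0005,"ty":0.0005,"tz":0.047,"wx":0.0,"wy":0.0,"wz":0.0},{"claw":1.0,"tx":0.0005,"ty":0.0005,"tz":0.052,"wx":0.0,"wy":0.0,"wz":0.0},{"claw":1.0,"tx":0.0005,"ty":0.0005,"tz":0.056,"wx":0.0,"wy":0.0,"wz":0.0},{"claw":1.0,"tx":0.0005,"ty":0.0005,"tz":0.06,"wx":0.0,"wy":0.0,"wz":0.0},{"claw":1.0,"tx":0.0005,"ty":0.0005,"tz":0.063,"wx":0.0,"wy":0.0,"wz":0.0},{"claw":1.0,"tx":0.0005,"ty":0.0005,"tz":0.063,"wx":0.0,"wy":0.0,"wz":0.0},{"claw":1.0,"tx":0.0005,"ty":0.0005,"tz":0.063,"wx":0.0,"wy":0.0,"wz":0.0}]' 60
```

```text
t: 12.1
position: [0.5443, 0.1484, 0.1574]
tool_rot: [-3.141, 0.0, -2.189]
wrist_force: [-0.1, 0.2, -1.0]
finger_gap: 0.0191
```

```bash
python3 -m pendant '[{"claw":1.0,"tx":0.0,"ty":0.0,"tz":0.001,"wx":0.0,"wy":0.0,"wz":7.0},{"claw":1.0,"tx":0.0,"ty":0.0,"tz":0.001,"wx":0.0,"wy":0.0,"wz":14.0},{"claw":1.0,"tx":0.0,"ty":0.0,"tz":0.001,"wx":0.0,"wy":0.0,"wz":21.0},{"claw":1.0,"tx":0.0,"ty":0.0,"tz":0.001,"wx":0.0,"wy":0.0,"wz":28.0},{"claw":1.0,"tx":0.0,"ty":0.0,"tz":0.001,"wx":0.0,"wy":0.0,"wz":35.0},{"claw":1.0,"tx":0.0,"ty":0.0,"tz":0.001,"wx":0.0,"wy":0.0,"wz":42.0},{"claw":1.0,"tx":0.0,"ty":0.0,"tz":0.001,"wx":0.0,"wy":0.0,"wz":48.0},{"claw":1.0,"tx":0.0,"ty":0.0,"tz":0.001,"wx":0.0,"wy":0.0,"wz":50.0},{"claw":1.0,"tx":0.0,"ty":0.0,"tz":0.001,"wx":0.0,"wy":0.0,"wz":50.0},{"claw":1.0,"tx":0.0,"ty":0.0,"tz":0.001,"wx":0.0,"wy":0.0,"wz":50.0}]' 60
cat > needle.py <<'E'
from h import *
import sys
Rt=T_tool(); im=manip.read_camera('wrist'); cv2.imwrite(sys.argv[1],im); print(Rt[1])
hsv=cv2.cvtColor(im,cv2.COLOR_BGR2HSV)
c=np.array([.601,.101]); Rc=np.array([[.988,-.1547],[.1547,.988]])
# rectify meter face: 3 px/mm, image up = controller +x, left = +y
L=np.array([[46+43,70],[46+43,-70],[46-43,-70],[46-43,70]])/1000
src=np.float32([proj('wrist',np.r_[c+Rc@l,.064],Rt) for l in L]); 
H=cv2.getPerspectiveTransform(src,np.float32([[0,0],[420,0],[420,258],[0,258]]))
w=cv2.warpPerspective(im,H,(420,258)); cv2.imwrite(sys.argv[1].replace('.png','_m.png'),w)
h=cv2.cvtColor(w,cv2.COLOR_BGR2HSV)
red=((h[...,0]<8)|(h[...,0]>172))&(h[...,1]>130)&(h[...,2]>100); gr=(h[...,0]>45)&(h[...,0]<80)&(h[...,1]>120)
for n,m in(('red',red),('green',gr)):
    ys,xs=np.nonzero(m); print(n,len(xs), xs.mean() if len(xs) else '', ys.mean() if len(xs) else '')
    if n=='red' and len(xs)>10:
        vx,vy,_,_=cv2.fitLine(np.c_[xs,ys].astype('float32'),cv2.DIST_HUBER,0,.01,.01).ravel(); print('needle deg',np.degrees(np.arctan(vx/vy)), xs.min(),xs.max(),ys.min(),ys.max())
E
python3 needle.py pics/w6.png
```

```text
t: 13.35
position: [0.5442, 0.1488, 0.1564]
tool_rot: [3.141, 0.0, -3.06]
wrist_force: [-0.6, 5.1, -1.5]
finger_gap: 0.0197
[0.54415563 0.14879897 0.15637238]
red 0  
green 172 212.79651162790697 103.01162790697674
```

View pics/w6.png

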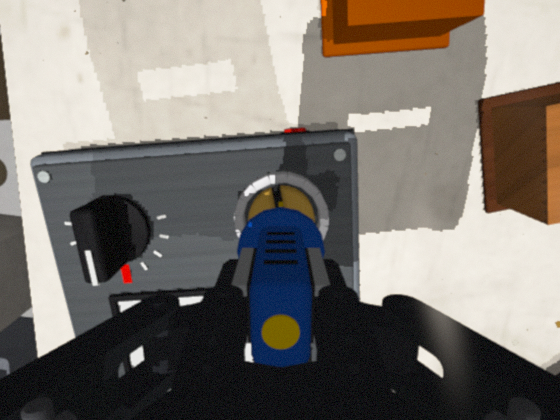

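```bash
cat > meter.py <<'E'
from h import *
import sys
c=np.array([.601,.101]); Rc=np.array([[.988,-.1547],[.1547,.988]])
L=np.array([[46+48,75],[46+48,-75],[46-48,-75],[46-48,75]])/1000
out=[]
for cam in ('scene','top'):
    im=manip.read_camera(cam)
    src=np.float32([proj(cam,np.r_[c+Rc@l,.064],None) for l in L])
    H=cv2.getPerspectiveTransform(src,np.float32([[0,0],[450,0],[450,288],[0,288]]))
    out.append(cv2.warpPerspective(im,H,(450,288),flags=cv2.INTER_CUBIC))
cv2.imwrite(sys.argv[1],np.vstack(out))
E
python3 meter.py pics/m1.png
```

```text
(no output)
```

View pics/m1.png

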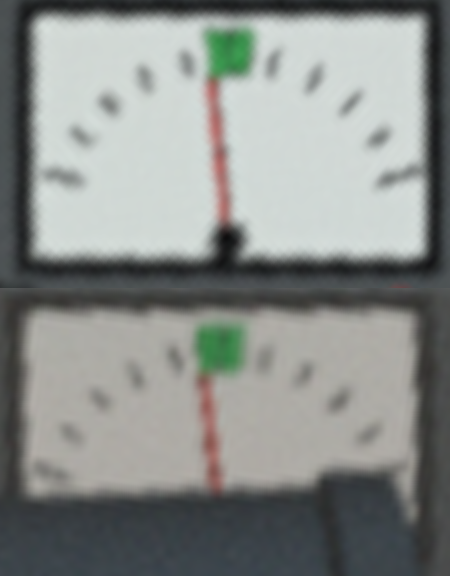

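```bash
python3 -m pendant '[{"claw":1.0,"tx":0.0,"ty":0.0,"tz":0.0,"wx":0.0,"wy":0.0,"wz":3.0},{"claw":1.0,"tx":0.0,"ty":0.0,"tz":0.0,"wx":0.0,"wy":0.0,"wz":6.0},{"claw":1.0,"tx":0.0,"ty":0.0,"tz":0.0,"wx":0.0,"wy":0.0,"wz":6.0},{"claw":1.0,"tx":0.0,"ty":0.0,"tz":0.0,"wx":0.0,"wy":0.0,"wz":6.0},{"claw":1.0,"tx":0.0,"ty":0.0,"tz":0.0,"wx":0.0,"wy":0.0,"wz":3.0},{"claw":1.0,"tx":0.0,"ty":0.0,"tz":0.0,"wx":0.0,"wy":0.0,"wz":-1.0},{"claw":1.0,"tx":0.0,"ty":0.0,"tz":0.0,"wx":0.0,"wy":0.0,"wz":-1.0},{"claw":1.0,"tx":0.0,"ty":0.0,"tz":0.0,"wx":0.0,"wy":0.0,"wz":-1.0},{"claw":1.0,"tx":0.0,"ty":0.0,"tz":0.0,"wx":0.0,"wy":0.0,"wz":-1.0},{"claw":1.0,"tx":0.0,"ty":0.0,"tz":0.0,"wx":0.0,"wy":0.0,"wz":-1.0}]' 60
python3 meter.py pics/m2.png
```

```text
t: 14.75
position: [0.5442, 0.1484, 0.1563]
tool_rot: [-3.141, -0.0, -3.044]
wrist_force: [-2.1, 2.2, -1.1]
finger_gap: 0.0197
```

View pics/m2.png

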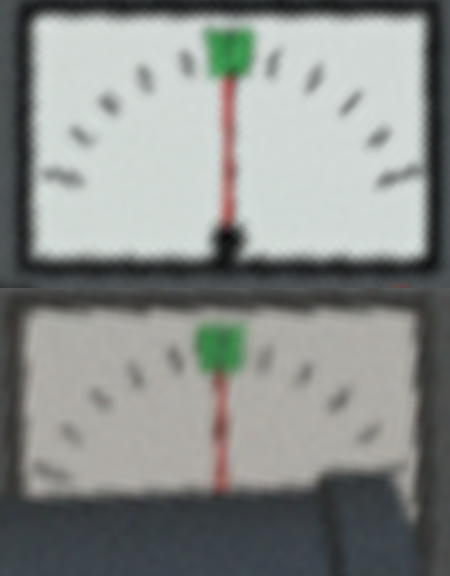

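```bash
python3 -m pendant '[{"claw":1.0,"tx":0.0,"ty":0.0,"tz":-0.015,"wx":0.0,"wy":0.0,"wz":0.0},{"claw":1.0,"tx":0.0,"ty":0.0,"tz":-0.04,"wx":0.0,"wy":0.0,"wz":0.0},{"claw":1.0,"tx":0.0,"ty":0.0,"tz":-0.065,"wx":0.0,"wy":0.0,"wz":0.0},{"claw":1.0,"tx":0.006,"ty":0.03,"tz":-0.07,"wx":0.0,"wy":0.0,"wz":-3.0},{"claw":1.0,"tx":0.014,"ty":0.075,"tz":-0.07,"wx":0.0,"wy":0.0,"wz":-7.0},{"claw":1.0,"tx":0.023,"ty":0.125,"tz":-0.07,"wx":0.0,"wy":0.0,"wz":-12.0},{"claw":1.0,"tx":0.032,"ty":0.175,"tz":-0.07,"wx":0.0,"wy":0.0,"wz":-16.0},{"claw":1.0,"tx":0.0389,"ty":0.2086,"tz":-0.07,"wx":0.0,"wy":0.0,"wz":-19.0},{"claw":1.0,"tx":0.0389,"ty":0.2086,"tz":-0.07,"wx":0.0,"wy":0.0,"wz":-19.0},{"claw":1.0,"tx":0.0389,"ty":0.2086,"tz":-0.07,"wx":0.0,"wy":0.0,"wz":-19.0}]' 60
python3 - <<'E'
from h import *
Rt=T_tool(); im=manip.read_camera('wrist'); cv2.imwrite('pics/w7.png',im)
for c in ('wrist','scene'):
    if c=='scene': manip.read_camera(c)
    for n in ['stand_mouth','tool_tip']:
        print(c,n,[(round(d['score'],2),toworld(c,d['location'],Rt).round(4).tolist()) for d in manip.spot_point(c,n)[:3]])
E
```

```text
t: 16.1
position: [0.4855, 0.3517, 0.2269]
tool_rot: [-3.141, 0.001, -2.713]
wrist_force: [-0.9, -0.2, -1.5]
finger_gap: 0.019
wrist stand_mouth [(0.72, [0.4907, 0.3524, 0.0633]), (0.35, [0.5453, 0.1517, 0.0582])]
wrist tool_tip [(0.56, [0.4878, 0.3497, 0.1332])]
scene stand_mouth [(0.91, [0.3827, 0.2101, 0.0639]), (0.67, [0.49, 0.3506, 0.0651])]
scene tool_tip [(0.6, [0.4872, 0.3494, 0.134])]
```

View pics/w7.png

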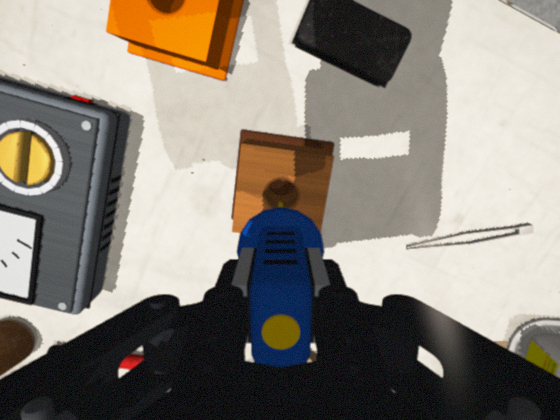

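```bash
python3 -m pendant '[{"claw":1.0,"tx":-0.0018,"ty":-0.001,"tz":0.02,"wx":0.0,"wy":0.0,"wz":0.0},{"claw":1.0,"tx":-0.0018,"ty":-0.001,"tz":0.04,"wx":0.0,"wy":0.0,"wz":0.0},{"claw":1.0,"tx":-0.0018,"ty":-0.001,"tz":0.055,"wx":0.0,"wy":0.0,"wz":0.0},{"claw":1.0,"tx":-0.0018,"ty":-0.001,"tz":0.07,"wx":0.0,"wy":0.0,"wz":0.0},{"claw":1.0,"tx":-0.0018,"ty":-0.001,"tz":0.085,"wx":0.0,"wy":0.0,"wz":0.0},{"claw":1.0,"tx":-0.0018,"ty":-0.001,"tz":0.1,"wx":0.0,"wy":0.0,"wz":0.0},{"claw":1.0,"tx":-0.0018,"ty":-0.001,"tz":0.113,"wx":0.0,"wy":0.0,"wz":0.0},{"claw":1.0,"tx":-0.0018,"ty":-0.001,"tz":0.121,"wx":0.0,"wy":0.0,"wz":0.0},{"claw":1.0,"tx":-0.0018,"ty":-0.001,"tz":0.1245,"wx":0.0,"wy":0.0,"wz":0.0},{"claw":1.0,"tx":-0.0018,"ty":-0.001,"tz":0.1245,"wx":0.0,"wy":0.0,"wz":0.0}]' 60
```

```text
t: 17.65
position: [0.4874, 0.3522, 0.102]
tool_rot: [3.142, 0.001, -2.712]
wrist_force: [0.2, 0.9, -1.4]
finger_gap: 0.0195
```

```bash
python3 -m pendant '[{"claw":0.7,"tx":0.0,"ty":0.0,"tz":0.0,"wx":0.0,"wy":0.0,"wz":0.0},{"claw":0.5,"tx":0.0,"ty":0.0,"tz":0.0,"wx":0.0,"wy":0.0,"wz":0.0},{"claw":0.2,"tx":0.0,"ty":0.0,"tz":0.0,"wx":0.0,"wy":0.0,"wz":0.0},{"claw":0.0,"tx":0.0,"ty":0.0,"tz":0.0,"wx":0.0,"wy":0.0,"wz":0.0},{"claw":0.0,"tx":0.0,"ty":0.0,"tz":-0.02,"wx":0.0,"wy":0.0,"wz":0.0},{"claw":0.0,"tx":0.0,"ty":0.0,"tz":-0.05,"wx":0.0,"wy":0.0,"wz":0.0},{"claw":0.0,"tx":0.0,"ty":0.0,"tz":-0.09,"wx":0.0,"wy":0.0,"wz":0.0},{"claw":0.0,"tx":0.02,"ty":0.01,"tz":-0.13,"wx":0.0,"wy":0.0,"wz":0.0},{"claw":0.0,"tx":0.04,"ty":0.02,"tz":-0.16,"wx":0.0,"wy":0.0,"wz":0.0},{"claw":0.0,"tx":0.04,"ty":0.02,"tz":-0.16,"wx":0.0,"wy":0.0,"wz":0.0}]' 60
python3 - <<'E'
from h import *
Rt=T_tool()
a=manip.read_camera('scene')
for n in ['tuning_tool','tool_grip','tape','adapter','thread','dark_jar']:
    print(n,[(round(d['score'],2),toworld('scene',d['location']).round(4).tolist()) for d in manip.spot_point('scene',n)[:3]])
w=manip.read_camera('wrist')
cv2.imwrite('pics/f.png',np.hstack([cv2.resize(a[110:320,150:410],None,fx=1.6,fy=1.6,interpolation=cv2.INTER_CUBIC),cv2.resize(w,(380,336))]))
E
```

```text
t: 18.9
position: [0.4422, 0.3543, 0.2643]
tool_rot: [3.141, 0.004, -2.711]
wrist_force: [0.1, -0.3, 0.1]
finger_gap: 0.0856
tuning_tool [(0.54, [0.4933, 0.3506, 0.0071])]
tool_grip [(0.81, [0.4904, 0.3506, 0.1074]), (0.54, [0.6253, 0.4795, -0.0017])]
tape [(0.64, [0.6255, 0.4798, -0.0001]), (0.2, [0.3417, 0.355, -0.0012])]
adapter [(0.55, [0.7807, 0.0323, 0.0008])]
thread [(0.64, [0.7853, 0.1496, 0.0001])]
dark_jar [(0.75, [0.7844, 0.0309, 0.0019]), (0.7, [0.5486, 0.1506, 0.0583]), (0.37, [0.7865, 0.1516, -0.0007])]
```

View pics/f.png

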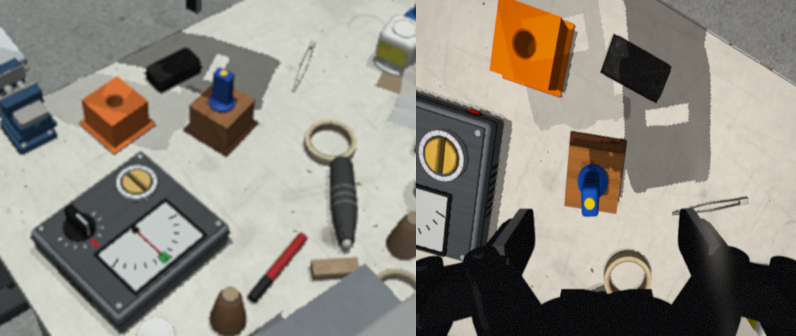

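The tool is home: its collar sits on the stand and the network puts the tip at z 7 mm. The needle lies in the green band, and the knob is on the mark. The tape, adapter, jar and thread have not moved.

```bash
python3 -c "
from rig import manip; print(manip.finish_job())"
```

```text
the job is handed in; nothing more can be done
None
```

The job is done and handed in at about 19 s on the robot's clock, well inside the 54 s limit; no verdict came back.

- **Knob:** I turned it 30° counter-clockwise. The check afterwards put the pointer about 1.5° past the controller's axis, within reading error of the red mark.
- **Trimmer screw:** I took the blue tool from its wooden stand, set its blade in the slot and turned the screw clockwise. The first turn left the needle about 6° off, near the band's edge, so I turned a little more. The scene and top views then showed it on the middle of the green band. After the tool was lifted out, the scene view still showed it in the band.
- **Tool:** It is back in the wooden stand with its collar on the top. The network puts its tip at z = 7 mm, against 8 mm expected.
- **Other things on the bench:** The tape, jar and thread were measured at or near where they started. The network missed the adapter in the last picture and reported the jar's position for it, but the picture shows the adapter in place.

The largest wrist force I saw at the end of a move was about 6.7 N. The gripper was open and clear of everything at hand-in.

I viewed 11 pictures, one over the budget.

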